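# Refit the desk rack, back to front

### The job

Move the glue stick, hand stamp, ink bottle and clip tin from the full dark rack into the empty pale rack on the other side, one to a bay and in reverse order: the thing that stood nearest the robot goes to the far end, and so on until the farthest stands nearest. Set each down gently and upright in the middle of its bay, without dropping it or knocking anything over. Leave the cork pads, the mouse and the potted plant where they are.

Things in the scene. Friction and masses are not known exactly. Their poses are not given: they have to be found in the camera images.
- rack_from: old desk rack, dark wood, full at the start, 296 x 86 mm (x, y), fixed. Origin: centre of underside; x along the row away from the robot (yaw within 0.3), y left. Floor 6 mm up; lips and 3 cross bars, 4 mm thick, tops 12 mm up, make a row of 4 bays 68 x 78 mm, centres at x = -108, -36, 36, 108 mm, y = 0. On the robot's left or right; the new rack on the other side.
- rack_to: new desk rack, pale plywood, empty at the start, 296 x 86 mm (x, y), fixed. Origin: centre of underside; x along the row away from the robot (yaw within 0.3), y left. Floor 6 mm up; lips and 3 cross bars, 4 mm thick, tops 12 mm up, make a row of 4 bays 68 x 78 mm, centres at x = -108, -36, 36, 108 mm, y = 0.
- glue_stick: glue stick standing upright, white body and grey cap, a plain cylinder 28 to 29 mm in diameter, 86 mm high, 50 g. Origin: centre of its underside, z up. Things stand on the pads, 9 mm over the desk.
- stamp: hand stamp of pale wood standing upright: square foot 38 x 38 x 22 mm, thin neck 16 mm in diameter, round grip 27 mm in diameter from 48 to 76 mm above the underside (good to take there), 70 g. Origin: centre of its underside, z up.
- ink_bottle: round glass ink bottle: body 46 mm in diameter and 44 mm high, black cap 29 mm in diameter on top to 60 mm, 130 g. Origin: centre of its underside, z up.
- clip_tin: low round steel tin for paper clips, 51 mm in diameter, 38 mm high, lid on, 120 g. Origin: centre of its underside, z up.
- pad_glue: square pad, 64 x 64 mm, of cork, 3 mm thick, fixed in the bay of the old rack where the glue stick stands at the start; it stays there and marks that bay. Origin: centre of its underside, on the rack floor; its axes are parallel to the old rack's.
- pad_stamp: oblong pad, 44 mm along the row and 70 mm across it, of cork, 3 mm thick, fixed in the bay of the old rack where the hand stamp stands at the start; it stays there and marks that bay. Origin: centre of its underside, on the rack floor; its axes are parallel to the old rack's.
- pad_ink: plus-shaped pad, 64 mm over its arms, the arms 42 mm wide, of cork, 3 mm thick, fixed in the bay of the old rack where the ink bottle stands at the start; it stays there and marks that bay. Origin: centre of its underside, on the rack floor; its axes are parallel to the old rack's.
- pad_tin: round pad, 66 mm in diameter, of cork, 3 mm thick, fixed in the bay of the old rack where the clip tin stands at the start; it stays there and marks that bay. Origin: centre of its underside, on the rack floor; its axes are parallel to the old rack's.
- mouse: black computer mouse, 100 x 58 x 30 mm, loose, to be left alone; lies between the two racks. Origin: centre of its underside.
- plant_pot: white pot with a small green succulent, 66 mm in diameter, about 90 mm high in all, loose, to be left alone; stands between the two racks. Origin: centre of its underside.

How it is judged:
At the end, for the whole second after the job is handed in: Each thing upright (0.12 rad) on the pale rack's floor, at rest, released, within 15 mm along and across of the centre of the bay mirroring its cork pad's bay in the dark rack (first to fourth, second to third and so on); mouse and plant pot within 20 mm of their starts (((x of pad_glue in the frame of rack_from between -0.128 and -0.088 m and x of glue_stick in the frame of rack_to between 0.093 and 0.123 m) or (x of pad_glue in the frame of rack_from between -0.056 and -0.016 m and x of glue_stick in the frame of rack_to between 0.021 and 0.051 m) or (x of pad_glue in the frame of rack_from between 0.016 and 0.056 m and x of glue_stick in the frame of rack_to between -0.051 and -0.021 m) or (x of pad_glue in the frame of rack_from between 0.088 and 0.128 m and x of glue_stick in the frame of rack_to between -0.123 and -0.093 m)) and y of glue_stick in the frame of rack_to between -0.015 and 0.015 m and z of glue_stick in the frame of rack_to between 0.003 and 0.01 m and angle between each of glue_stick, stamp, ink_bottle, clip_tin's own z axis and vertical below 0.12 rad and linear speed of each of glue_stick, stamp, ink_bottle, clip_tin below 0.02 m/s and angular speed of each of glue_stick, stamp, ink_bottle, clip_tin below 0.2 rad/s and ((x of pad_stamp in the frame of rack_from between -0.128 and -0.088 m and x of stamp in the frame of rack_to between 0.093 and 0.123 m) or (x of pad_stamp in the frame of rack_from between -0.056 and -0.016 m and x of stamp in the frame of rack_to between 0.021 and 0.051 m) or (x of pad_stamp in the frame of rack_from between 0.016 and 0.056 m and x of stamp in the frame of rack_to between -0.051 and -0.021 m) or (x of pad_stamp in the frame of rack_from between 0.088 and 0.128 m and x of stamp in the frame of rack_to between -0.123 and -0.093 m)) and y of stamp in the frame of rack_to between -0.015 and 0.015 m and z of stamp in the frame of rack_to between 0.003 and 0.01 m and ((x of pad_ink in the frame of rack_from between -0.128 and -0.088 m and x of ink_bottle in the frame of rack_to between 0.093 and 0.123 m) or (x of pad_ink in the frame of rack_from between -0.056 and -0.016 m and x of ink_bottle in the frame of rack_to between 0.021 and 0.051 m) or (x of pad_ink in the frame of rack_from between 0.016 and 0.056 m and x of ink_bottle in the frame of rack_to between -0.051 and -0.021 m) or (x of pad_ink in the frame of rack_from between 0.088 and 0.128 m and x of ink_bottle in the frame of rack_to between -0.123 and -0.093 m)) and y of ink_bottle in the frame of rack_to between -0.015 and 0.015 m and z of ink_bottle in the frame of rack_to between 0.003 and 0.01 m and ((x of pad_tin in the frame of rack_from between -0.128 and -0.088 m and x of clip_tin in the frame of rack_to between 0.093 and 0.123 m) or (x of pad_tin in the frame of rack_from between -0.056 and -0.016 m and x of clip_tin in the frame of rack_to between 0.021 and 0.051 m) or (x of pad_tin in the frame of rack_from between 0.016 and 0.056 m and x of clip_tin in the frame of rack_to between -0.051 and -0.021 m) or (x of pad_tin in the frame of rack_from between 0.088 and 0.128 m and x of clip_tin in the frame of rack_to between -0.123 and -0.093 m)) and y of clip_tin in the frame of rack_to between -0.015 and 0.015 m and z of clip_tin in the frame of rack_to between 0.003 and 0.01 m and distance of each of mouse, plant_pot from where it was at the start of the episode below 0.02 m); the robot touches nothing.
It fails at once if the mouse or plant pot is shoved more than 20 mm or tipped (distance of any of mouse, plant_pot from where it was at the start of the episode above 0.02 m or angle between any of mouse, plant_pot's own z axis and vertical above 0.4 rad).
It fails at once if one of the four things is knocked over or turned on its side (angle between any of glue_stick, stamp, ink_bottle, clip_tin's own z axis and vertical above 0.8 rad).
It fails at once if one of the four things is dropped or thrown (faster than 0.7 m/s while the fingers do not touch it: a fall of about 25 mm) ((linear speed of glue_stick above 0.7 m/s and contact force between the fingers and glue_stick below 0.02 N) or (linear speed of stamp above 0.7 m/s and contact force between the fingers and stamp below 0.02 N) or (linear speed of ink_bottle above 0.7 m/s and contact force between the fingers and ink_bottle below 0.02 N) or (linear speed of clip_tin above 0.7 m/s and contact force between the fingers and clip_tin below 0.02 N)).
It also fails if it takes over 122 s, if anything falls off the work surface, if the arm or the gripper's body presses on something with over 40 N, if the wrist force passes 120 N, or if a joint passes its speed limit or range.

### The arm

A 6-joint arm with a two-finger parallel gripper is mounted at the origin on the work surface. World frame = base frame: x ahead of the robot, y to its left, z up, the work surface at z = 0. Lengths are in m, angles in rad, forces in N, time in s.
With the tool pointing down it reaches from about 0.275 to 1 m from the base axis. Payload 8.4 kg.
Tool frame: the origin (TCP) lies midway between the tips of the shut fingers; the grasp point (between the pads) lies 19 mm behind it; z points along the fingers, y is the line along which they close (so a half turn about z gives the same grasp; the last joint's range is limited). The gripper opens to 85 mm and grips with 20 to 120 N. Pads are 22 mm wide; open, the fingers measure 114 mm over their backs; the gripper's body (76 mm by 85 mm) begins 54 mm behind the grasp point. The pads swing forward as they close: fully open they stand 13 mm farther back than shut.
Start: joints at [1.284, 0.353, 1.633, -0, 1.155, -0.002], TCP at [0.176, 0.6, 0.231] pointing down, gripper open.
Joint ranges: [-2.63, 2.63], [-0.92, 2.1], [0.06, 2.66], [-1.3, 4.44], [0, 2.69], [-3.02, 3.02]. Speed limits (rad/s): [2.22, 2.22, 2.79, 3.14, 3.14, 3.14].

### API

Orientations are given as a unit quaternion [x, y, z, w].
In Python, from workcell import arm gives the robot as it stands. The module is installed in compiled form; this text tells all that it offers. Calls block until the motion is done:
- arm.move_to(position, orientation): joint-space move of the TCP to a pose.
- arm.move_straight(position, v=0.15, attitude=None, f_stop=None): straight line of the TCP; attitude=None keeps the orientation; v is the mean speed in m/s. With f_stop (N) it stops when the force on the tool has changed by that much, and returns True; else False.
- arm.goto_joints(angles): joint-space move.
- arm.set_gripper(opening): finger opening in m; the grip force is fixed at half the most; returns when the fingers have stopped.
- arm.dwell(seconds).
- arm.ik(position, orientation): joint angles nearest the present ones, or None.
- arm.read_state(): the state.
- arm.read_camera(name): name is "scene" or "top" or "wrist"; returns the picture (384x512x3 uint8, red, green, blue); there is no depth.
- arm.camera_model(name): a dict with "mtx" (3x3 intrinsics, pixels), "R" (3x3) and "t" (3): a world point X has camera coordinates R X + t. Camera axes: x right, y down, z forward; pixel columns grow to the right and rows downward; lengths in m; the calibration is good to about 2 mm. A picture is of the moment at which its call begins: read the wrist's pose just before it. camera_model takes no time and is no camera call; for the wrist camera it gives the pose at the moment of the call.
A pose or a line that the arm cannot do raises arm.PlanningError and nothing moves.
- arm.close_job(): hands the job in; it is judged then, once.
The state is a dict: "t": time; "joint_positions": joint angles; "qd": joint speeds; "tau": joint torques, N m; "eef_pos": TCP position; "eef_rot": TCP orientation; "contact_force": force on the tool from outside, world axes, zero at the start; "moment": the same for the moment, N m; "opening": finger opening in m; "grasp_force": force on a finger pad.
Only numpy, scipy, OpenCV 4.12 (cv2) and the standard library are available. Lean on these libraries where they do the work, as an engineer would, in place of code of your own. Each camera call takes 0.05 s, during which the arm holds its last target. There are 200 camera calls.

## Working session

There is one attempt and no reset: what is moved stays moved. The work goes in short steps, each a Python script; the robot and the scene stay as the last script left them, time stands still between calls to the robot, and variables do not carry over. Pictures are saved under pics/ and viewed, at most 14 in all, crops included, and the job is handed in when it is done.

```bash
mkdir -p pics; python3 - <<'E'
from workcell import arm
import cv2,numpy as np
for n in("top","scene","wrist"):
    m=arm.camera_model(n); im=arm.read_camera(n)
    cv2.imwrite(f"pics/{n}0.png",im[:,:,::-1]); print(n,np.round(m["mtx"],1).tolist(),np.round(m["R"],3).tolist(),np.round(m["t"],3), "C",np.round(-m["R"].T@m["t"],3))
s=arm.read_state();print(s["t"],s["eef_pos"],s["eef_rot"],s["opening"])
E
```

```text
top [[350.2, 0.0, 256.9], [0.0, 350.2, 191.3], [0.0, 0.0, 1.0]] [[0.0, -1.0, -0.012], [-1.0, -0.0, -0.031], [0.031, 0.012, -0.999]] [-0.002  0.539  0.682] C [ 0.518 -0.01   0.698]
scene [[411.2, 0.0, 257.3], [0.0, 411.2, 189.9], [0.0, 0.0, 1.0]] [[0.139, 0.99, 0.009], [0.778, -0.103, -0.62], [-0.613, 0.093, -0.784]] [-0.07  -0.4    1.124] C [ 1.01  -0.077  0.634]
wrist [[316.3, 0.0, 252.1], [0.0, 316.3, 187.0], [0.0, 0.0, 1.0]] [[0.282, 0.959, -0.001], [0.917, -0.269, 0.293], [0.281, -0.083, -0.956]] [-0.625 -0.038  0.38 ] C [0.104 0.621 0.374]
0.15 [0.17547281 0.59947556 0.2307062 ] [ 1.41897540e-01  9.89881189e-01 -5.57830533e-04 -8.98403349e-05] 0.08524515517889023
```

View pics/top0.png

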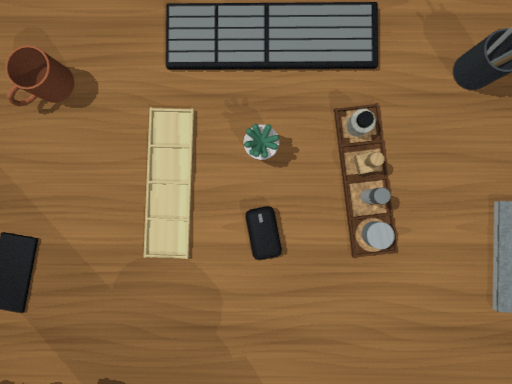

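View pics/scene0.png

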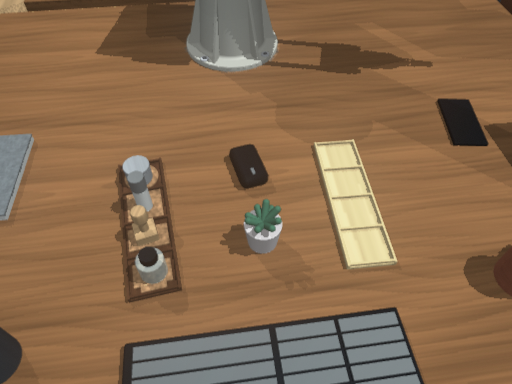

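The top view shows the pale rack on the left (cols 145-193, rows 108-258). The dark rack is on the right (cols 335-396, rows 105-255), holding from near to far: tin, glue stick, stamp, ink bottle. The mouse (264,233) and plant (262,142) lie between them. The scene view shows the same order. Next I'll take enlarged crops.

```bash
python3 - <<'E'
import cv2,numpy as np
t=cv2.imread("pics/top0.png"); s=cv2.imread("pics/scene0.png")
def crop(im,x,y,w,h,k): 
    c=cv2.resize(im[y:y+h,x:x+w],None,fx=k,fy=k,interpolation=cv2.INTER_CUBIC)
    for i in range(0,w,10): cv2.line(c,(i*k,0),(i*k,6 if i%50 else 12),(0,0,255),1)
    for i in range(0,h,10): cv2.line(c,(0,i*k),(6,i*k),(0,0,255),1)
    return c
# top: pale 140..200, dark 330..400 rows 100..260 
a=crop(t,140,100,60,160,3.5.__int__() if 0 else 3); 
c=np.hstack([crop(t,330,98,80,165,3),crop(t,138,98,66,165,3)])
c=cv2.resize(c,None,fx=1.2,fy=1.2,interpolation=cv2.INTER_CUBIC)
cv2.imwrite("pics/topcrop.png",c)
cv2.imwrite("pics/scdark.png",crop(s,110,150,80,150,4))
cv2.imwrite("pics/scpale.png",crop(s,305,130,100,145,4))
print(c.shape)
E
```

```text
(594, 526, 3)
```

View pics/topcrop.png

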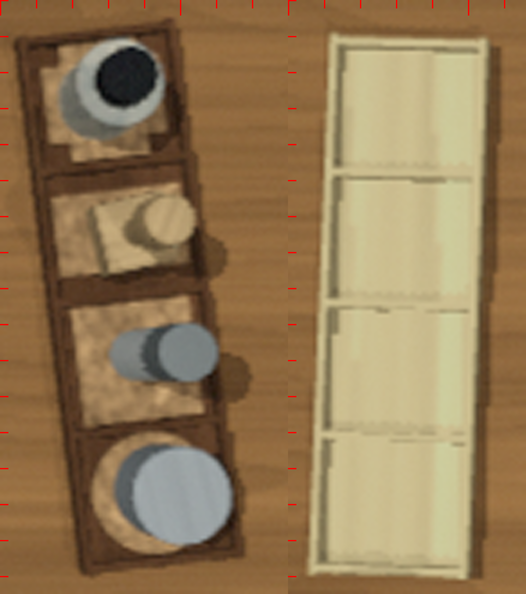

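View pics/scdark.png

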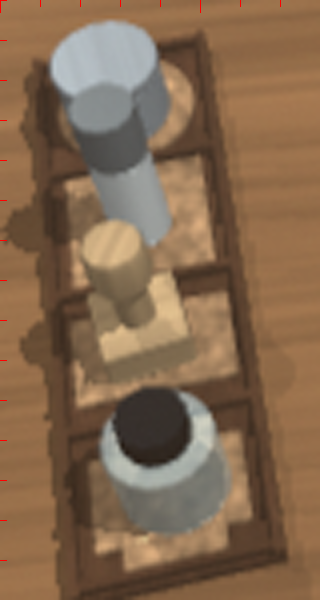

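View pics/scpale.png

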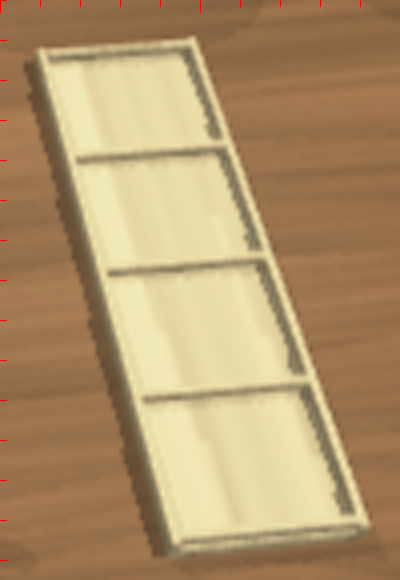

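The crops give sharp rack corners and the top centres of the four things in both views. I'll triangulate those and check them against the given sizes.

```bash
cat > h.py <<'E'
from workcell import arm
import cv2,numpy as np
def P(n):
    m=arm.camera_model(n); return m["mtx"]@np.c_[m["R"],m["t"]]
def tri(P1,a,P2,b):
    X=cv2.triangulatePoints(P1,P2,np.float64(a).reshape(2,1),np.float64(b).reshape(2,1))[:,0]; return X[:3]/X[3]
def back(n,px,z):
    m=arm.camera_model(n); d=m["R"].T@np.linalg.inv(m["mtx"])@[*px,1]; C=-m["R"].T@m["t"]; return C+d*(z-C[2])/d[2]
E
python3 - <<'E'
from h import *
Pt,Ps=P("top"),P("scene"); np.set_printoptions(precision=4,suppress=True)
td=lambda u,v:(330+u/3.6,98+v/3.6); tp=lambda u,v:(138+(u-288)/3.6,98+v/3.6)
sd=lambda u,v:(110+u/4,150+v/4); sp=lambda u,v:(305+u/4,130+v/4)
racks={"to":[(tp(331,35),sp(369,525)),(tp(487,40),sp(172,545)),(tp(468,577),sp(38,50)),(tp(309,573),sp(194,40))],
"from":[(td(15,38),sd(287,557)),(td(172,22),sd(62,598)),(td(240,550),sd(40,65)),(td(85,573),sd(203,33))]}
loc=np.array([[.148,.043],[.148,-.043],[-.148,-.043],[-.148,.043]])
for k,v in racks.items():
    X=np.array([tri(Pt,a,Ps,b) for a,b in v]); print(k);print(X)
    for n,i in(("top",0),("scene",1)):
        B=np.array([back(n,q[i],.012) for q in v])[:,:2]
        z=(B-B.mean(0))@[1,1j]; l=loc@[1,1j]; s=(np.conj(l)*z).sum()/(abs(l)**2).sum()
        print(n,"c",B.mean(0),"yaw",np.angle(s),"scale",abs(s),"res mm",abs(z-s/abs(s)*l)*1e3)
for k,a,b in[("tin",td(182,495),sd(104,59)),("glue",td(188,352),sd(101,108)),("stamp",td(167,220),sd(114,246)),("ink",td(127,77),sd(152,414))]:
    print(k,tri(Pt,a,Ps,b))
E
```

```text
to
[[0.7064 0.2131 0.0076]
 [0.7037 0.1269 0.0065]
 [0.4081 0.1358 0.0076]
 [0.4096 0.2227 0.0054]]
top c [0.5565 0.1719] yaw -0.029992370494560546 scale 0.9943694834302477 res mm [0.74   1.1715 1.304  0.7116]
scene c [0.5608 0.1735] yaw -0.030700809411826693 scale 0.9913775799392537 res mm [1.581  0.9933 1.0499 1.8462]
from
[[ 0.7052 -0.1545  0.0015]
 [ 0.7128 -0.2425  0.0047]
 [ 0.4237 -0.2712  0.009 ]
 [ 0.4107 -0.1893  0.007 ]]
top c [ 0.5621 -0.2136] yaw 0.11990637712875364 scale 0.9835521354671808 res mm [1.6465 3.3784 3.8527 1.5243]
scene c [ 0.5674 -0.2124] yaw 0.10588724958044632 scale 0.9912089447273875 res mm [1.6677 3.5404 3.4018 2.2085]
tin [ 0.4565 -0.2297  0.0435]
glue [ 0.5293 -0.2175  0.0907]
stamp [ 0.5944 -0.2123  0.0781]
ink [ 0.6683 -0.1975  0.0648]
```

The triangulated heights come out 4-6 mm low throughout, but the positions agree and the order is clear. Next I'll check both racks closer with the wrist camera.

```bash
cat >> h.py <<'E'
from scipy.spatial.transform import Rotation as Ro
def q(yaw): return (Ro.from_euler("z",yaw+np.pi)*Ro.from_euler("x",np.pi)).as_quat()
E
python3 - <<'E'
from h import *
import pickle
out={}
for k,p,y in[("wp",(.54,.172,.24),-.03),("wd1",(.52,-.212,.26),.113),("wd2",(.60,-.205,.26),.113)]:
    arm.move_to(p,q(y)); out[k]=P("wrist"); im=arm.read_camera("wrist"); 
    m=arm.camera_model("wrist"); print(k,arm.read_state()["t"],np.round(-m["R"].T@m["t"],3))
    cv2.imwrite(f"pics/{k}.png",im[:,:,::-1])
    for i in range(0,512,50): im[:5,i]=(255,0,0)
    big=cv2.resize(im,(768,576),interpolation=cv2.INTER_CUBIC); cv2.imwrite(f"pics/{k}b.png",big[:,:,::-1])
pickle.dump(out,open("w.pkl","wb"))
E
```

```text
wp 2.225 [0.466 0.175 0.384]
wd1 3.7083 [ 0.447 -0.219  0.403]
wd2 4.175 [ 0.527 -0.212  0.403]
```

View pics/wpb.png

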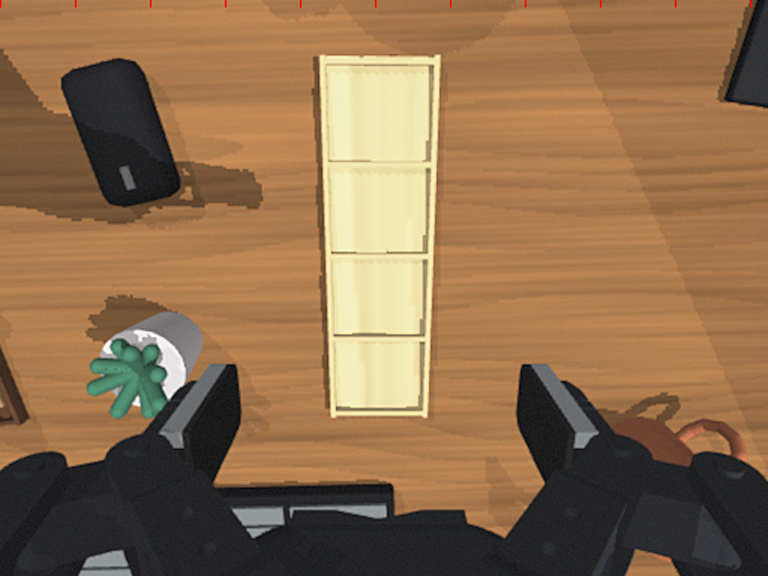

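View pics/wd1b.png

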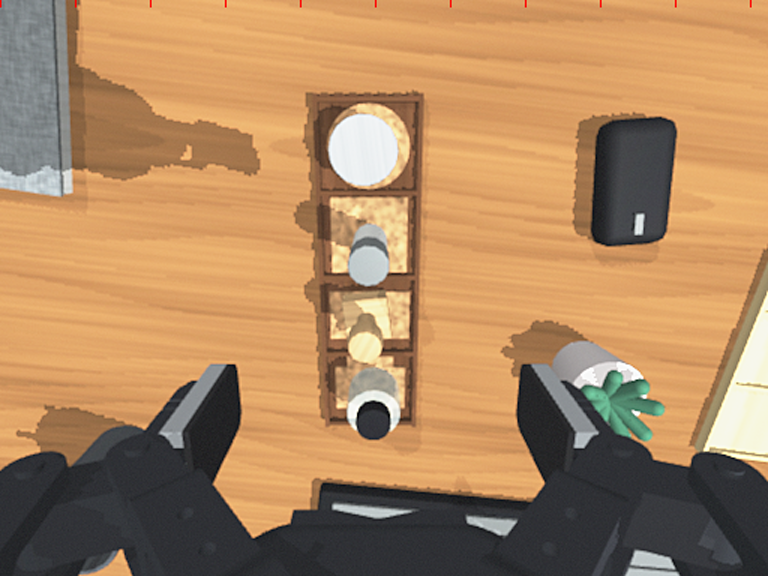

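View pics/wd2b.png

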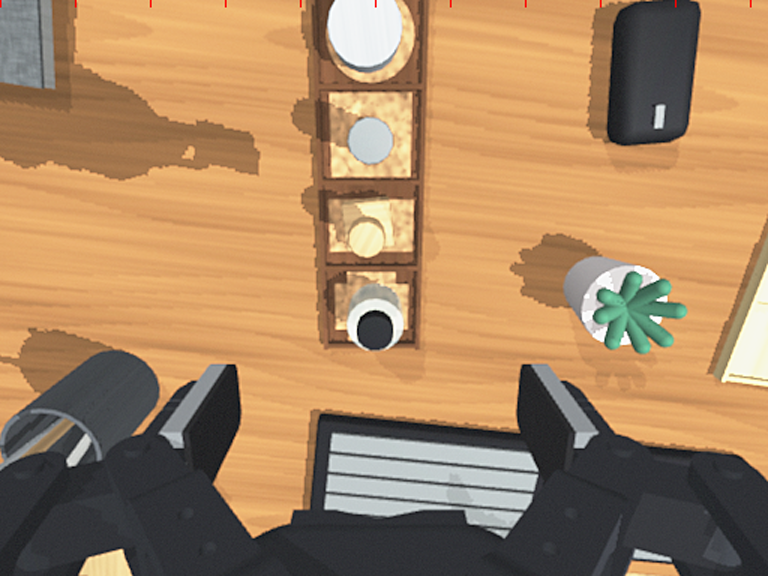

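The wrist views confirm the pads from near to far: round, square, oblong, plus. In the 1.5x picture the pale rack corners are at (320,56), (440,56), (428,416) and (331,416). In the two dark-rack views the tops are at: tin (362,150) and (364,32), glue (369,265) and (370,140), stamp (365,346) and (366,238), ink (374,420) and (375,330).

```bash
python3 - <<'E'
from h import *
import pickle
W=pickle.load(open("w.pkl","rb")); np.set_printoptions(precision=4,suppress=True)
def bk(Pm,px,z): # pixel in 1.5x picture
    u,v=np.array(px)/1.5; A=[Pm[0]-u*Pm[2],Pm[1]-v*Pm[2]]; A=np.array(A)
    return np.linalg.solve(A[:,:2],-(A[:,2]*z+A[:,3]))
loc=np.array([[.148,.043],[.148,-.043],[-.148,-.043],[-.148,.043]])@[1,1j]
for k,pts in(("wp",[(428,416),(331,416),(320,56),(440,56)]),("wd1",[(413,424),(329,424),(317,95),(421,95)])):
    B=np.array([bk(W[k],p,.012) for p in pts]); z=(B-B.mean(0))@[1,1j]; s=(np.conj(loc)*z).sum()/(abs(loc)**2).sum()
    print(k,B.mean(0),"yaw",np.angle(s),"scale",abs(s),"res",abs(z-s/abs(s)*loc)*1e3)
c,yw=B.mean(0),np.angle(s)
for k,a,b,h in[("tin",(362,150),(364,32),.047),("glue",(369,265),(370,140),.095),("stamp",(365,346),(366,238),.085),("ink",(374,420),(375,330),.069)]:
    X=tri(W["wd1"],np.array(a)/1.5,W["wd2"],np.array(b)/1.5); m=(bk(W["wd1"],a,h)+bk(W["wd2"],b,h))/2
    d=m-c; print(k,"tri",X,"at known h",m,"in rack",np.cos(yw)*d[0]+np.sin(yw)*d[1],-np.sin(yw)*d[0]+np.cos(yw)*d[1])
E
```

```text
wp [0.5592 0.1739] yaw -0.030689763737032222 scale 0.9976232321253604 res [0.6809 0.6952 0.4732 0.4333]
wd1 [ 0.5633 -0.2128] yaw 0.11336955852866865 scale 0.9828464428495027 res [3.5504 3.6314 3.4586 3.5111]
tin tri [ 0.4588 -0.2298  0.0301] at known h [ 0.4601 -0.2292] in rack -0.10441527041313221 -0.004586086987544358
glue tri [ 0.5305 -0.2161  0.095 ] at known h [ 0.5305 -0.2161] in rack -0.03296729509074528 0.0003836006585901325
stamp tri [ 0.5946 -0.2122  0.0851] at known h [ 0.5946 -0.2122] in rack 0.031206069062688656 -0.002948940942613263
ink tri [ 0.6708 -0.1974  0.0623] at known h [ 0.6672 -0.1978] in rack 0.104919844512559 0.0031555394164782292
```

Everything is consistent: tri­angulated heights match for the things, and the pale rack fits at 0.998 scale. I'll move the tin first.

```bash
cat >> h.py <<'E'
C=np.array([.5592,.1739]); YT=-.0305; YF=.113
OBJ=dict(tin=((.4595,-.2295),.015,.108),glue=((.5305,-.2161),.043,.036),stamp=((.5946,-.2122),.046,-.036),ink=((.668,-.1977),.017,-.108))
def st(*k):
    s=arm.read_state(); print(*k,"t %.1f z %.4f open %.4f grip %.1f"%(s["t"],s["eef_pos"][2],s["opening"],s["grasp_force"]),np.round(s["contact_force"],1))
def carry(n,rel):
    (x,y),z,b=OBJ[n]; d=C+b*np.array([np.cos(YT),np.sin(YT)]); up=z+.15
    arm.move_to((x,y,up),q(YF)); 
    if arm.move_straight((x,y,z),v=.1,f_stop=8): st("HIT"); raise SystemExit
    arm.set_gripper(0.0); st("gripped")
    arm.move_straight((x,y,up),v=.12); st("up")
    if arm.read_state()["grasp_force"]<5: raise SystemExit("lost")
    arm.move_to((*d,up),q(YT)); arm.move_straight((*d,z+.012),v=.15)
    hit=arm.move_straight((*d,z-.006),v=.02,f_stop=3); st("down",hit)
    arm.set_gripper(rel); arm.dwell(.2); st("open")
    arm.move_straight((*d,up),v=.12); arm.set_gripper(.085); st("away")
E
python3 - <<'E'
from h import *
carry("tin",.075)
im=arm.read_camera("scene"); cv2.imwrite("pics/tin.png",im[:,:,::-1])
E
```

```text
gripped t 7.0 z 0.0156 open 0.0493 grip 61.0 [-2.2  1.2  7.5]
up t 8.4 z 0.1643 open 0.0490 grip 62.0 [-0.3 -0.3 -1.4]
down True t 11.8 z 0.0127 open 0.0488 grip 62.2 [-1.6 -0.6  5.6]
open t 12.4 z 0.0120 open 0.0747 grip 0.0 [0.6 0.1 0.3]
away t 14.1 z 0.1645 open 0.0847 grip 0.0 [-0.7  0.1 -0.7]
```

View pics/tin.png

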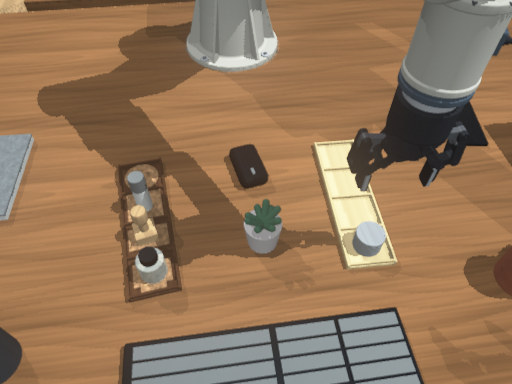

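The tin stands in the far bay (369,239), and nothing else has moved. I'll do the other three now; the script stops if a descent is blocked or a grip is lost.

```bash
python3 - <<'E'
from h import *
for n,r in(("glue",.055),("stamp",.055),("ink",.072)):
    print(n); carry(n,r)
d=C; arm.move_to((.54,.172,.26),q(YT)); 
import pickle; pickle.dump(P("wrist"),open("wf.pkl","wb")); im=arm.read_camera("wrist")
cv2.imwrite("pics/endw.png",cv2.resize(im,(768,576),interpolation=cv2.INTER_CUBIC)[:,:,::-1])
arm.move_to((.45,-.05,.35),q(0)); im=arm.read_camera("scene"); cv2.imwrite("pics/ends.png",im[:,:,::-1]); st("end")
E
```

```text
glue
gripped t 17.8 z 0.0432 open 0.0277 grip 58.8 [-0.4 -1.1  3.3]
up t 19.2 z 0.1922 open 0.0271 grip 58.9 [ 0.6 -0.2 -1.6]
down True t 22.5 z 0.0402 open 0.0274 grip 59.1 [-0.1 -0.9  6.4]
open t 23.1 z 0.0396 open 0.0552 grip 0.0 [ 0.2 -0.4  0.4]
away t 24.9 z 0.1928 open 0.0848 grip 0.0 [ 0.2 -0.  -0.4]
stamp
gripped t 28.6 z 0.0462 open 0.0252 grip 58.6 [-0.1  0.5  2.1]
up t 30.0 z 0.1951 open 0.0254 grip 58.8 [-0.3 -0.2 -1.1]
down True t 33.2 z 0.0431 open 0.0255 grip 59.5 [0.3 0.4 6. ]
open t 33.8 z 0.0427 open 0.0549 grip 0.0 [-0.2  0.7 -0.8]
away t 35.6 z 0.1958 open 0.0850 grip 0.0 [ 0.3 -0.5 -0.6]
ink
gripped t 39.2 z 0.0176 open 0.0446 grip 61.2 [-0.7  0.5  5.1]
up t 40.6 z 0.1660 open 0.0448 grip 61.2 [-0.7  0.5 -1. ]
down True t 44.0 z 0.0145 open 0.0449 grip 61.9 [-1.1 -0.7  7.9]
open t 44.5 z 0.0142 open 0.0718 grip 0.0 [0.4 0.  0.1]
away t 46.3 z 0.1666 open 0.0851 grip 0.0 [-0.3  0.1 -0.1]
end t 47.9 z 0.3493 open 0.0854 grip 0.0 [ 0.1 -0.2  0.6]
```

View pics/endw.png

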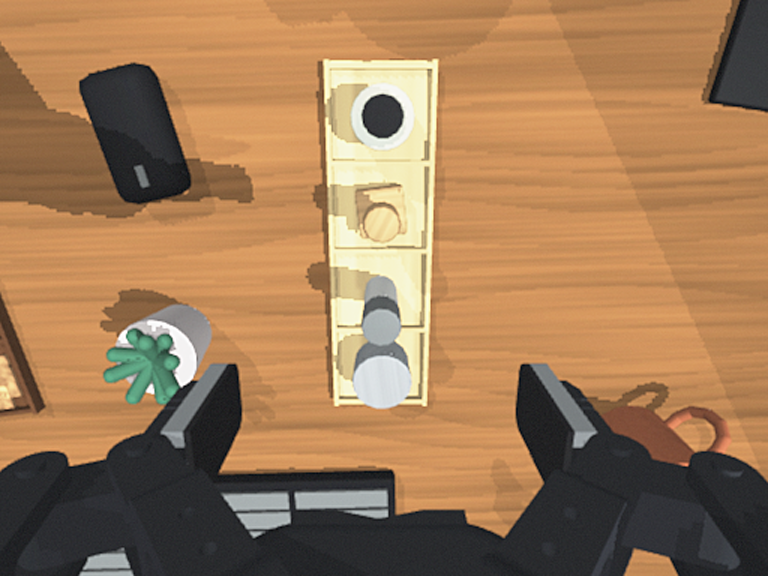

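View pics/ends.png

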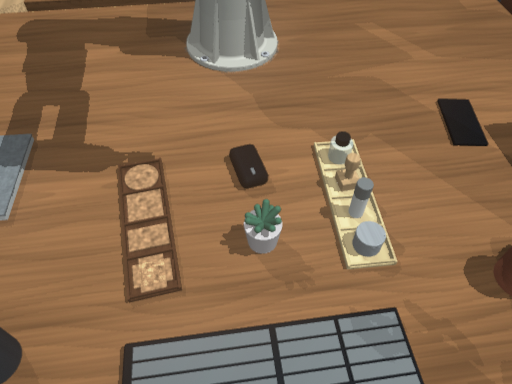

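All four stand upright in the pale rack. From near to far the tops in the wrist picture are ink (382,116), stamp (381,222), glue (381,323) and tin (382,382). The mouse and plant haven't moved. I'll check the centring in numbers, and hand in if it's good.

```bash
python3 - <<'E'
from h import *
import pickle
M=pickle.load(open("wf.pkl","rb")); ok=True
for n,px,h,b in[("ink",(382,116),.066,-.108),("stamp",(381,222),.082,-.036),("glue",(381,323),.092,.036),("tin",(382,382),.044,.108)]:
    u,v=np.array(px)/1.5; A=np.array([M[0]-u*M[2],M[1]-v*M[2]]); p=np.linalg.solve(A[:,:2],-(A[:,2]*h+A[:,3]))
    e=Ro.from_euler("z",-YT).as_matrix()[:2,:2]@(p-C)-[b,0]; print(n,np.round(e*1e3,1)); ok&=abs(e).max()<.009
if ok: print(arm.close_job())
E
```

```text
ink [2.2 0.4]
stamp [-0.8 -0.3]
glue [-2.8 -0.4]
tin [-1.6  0.8]
the job is handed in; nothing more can be done
None
```

All four things stand upright in the pale rack in reverse order, each within about 3 mm of its bay centre by the wrist camera; the mouse and plant look unmoved, and the job was handed in at about 48 s (the hand-in gave no verdict).

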